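Wedge the rocking weighing slab

TASK

The marble weighing slab under the pocket scale rocks, because one foot, at the corner that has no raised rim, is too short. Without grasping or lifting anything, push the wooden wedge along the table, thin end first, under that short foot until it is snug and the slab no longer rocks, without jacking the slab up out of level. Then prove it by pressing down firmly with the fingertips on the slab's top right above that foot: the corner must not sink; leave the wedge carrying that corner, the scale on the slab and the things around undisturbed.

Things in the scene. Friction and masses are not known exactly. Their poses are not given: they have to be found in the camera images.
- slab: white-grey marble slab, 200 mm along its x, 180 mm along its y, about 2.4 kg, on four round rubber feet of 20 mm diameter centred at x = +-82, y = +-72 mm. Underside 24 mm, top 50 mm above the table. Origin: centre of the slab at table height; z up. The foot at (-82, -72) mm is short: its sole hangs 4.5 to 8 mm (unknown) above the table; the slab rests level on the other three
- slab_center (a point): centre of the slab's top face, 50 mm above the table, under the scale; its axes are the slab's. An 18 mm wide raised rim, 22 mm higher than the top, runs along the slab's +x and +y edges; the corner with the short foot is the one without rims
- press_spot (a point): point on the slab's top face right above the centre of the short foot, 18 mm in from both edges, 50 mm above the table when level; free for pressing. While unwedged, a press of about 2 N or more here rocks the corner down until the short foot touches the table. Its axes are the slab's
- wedge: loose plain beech wedge lying flat, 80 mm long (x), 40 mm wide (y), about 70 g; top slopes straight from 2 mm high at the thin end (+x) to 18 mm at the thick end (-x). Origin: middle of its underside. It starts outside the slab's -y edge, thin end roughly towards the short foot, up to 20 mm out of line and 0.2 rad askew. Pushing needs under 1 N, but over 6 N once it carries the foot
- wedge_thin (a point): middle of the wedge's thin edge, at table height, 40 mm along +x from the wedge's origin
- wedge_back (a point): middle of the wedge's upright back face at the thick end (40 mm wide, 18 mm high), 9 mm above the table: the place to push
- scale: black pocket scale, 121 x 72 mm, 19 mm high, lying loose on the middle of the slab; origin at the centre of its underside. It is to stay where it lies
- gear: bystander: brass-coloured index gear, 50 mm diameter, 16 mm high, lying near the slab; origin at the centre of its underside
- dish: bystander: shallow dish, 45 mm diameter, 10 mm high; origin at the centre of its underside
- jar: bystander: small jar with white cap, 30 mm diameter, 42 mm high; origin at the centre of its underside
Things that resemble listed ones, but are neither listed nor needed, are in the scene too. What is meant by the wedge is not black, and is the larger of those in its own colour.

How it is judged:
On the way, in this order (a step that is already met when the one before it is completed fails the run):
1. the thin end of the wedge has been pushed under the short foot (y of press_spot in the frame of wedge between -0.018 and 0.018 m and x of press_spot in the frame of wedge between -0.02 and 0.043 m), for 0.1 s.
2. with the wedge there, the fingers press on the slab's top above the short foot with more than 5 N, and the corner sinks no more than 2 mm below level (all of step 1 and height (world z) of press_spot between 0.048 and 0.053 m and contact force between the fingers and slab above 5 N and contact force between wedge and slab above 2 N and horizontal distance between the grasp point and press_spot below 0.04 m), for 0.3 s.
At the end, for the whole second after the job is handed in: The wedge lies flat under the short foot (foot centre over the wedge, within 18 mm of its midline) and carries it (more than 0.3 N), the slab's corner above it is level (2 mm below to 3 mm above its level height of 50 mm), and slab and wedge are at rest (all of step 1 and height (world z) of press_spot between 0.048 and 0.053 m and contact force between wedge and slab above 0.3 N and angle between slab's own z axis and vertical below 0.03 rad and linear speed of each of slab, wedge below 0.01 m/s and angle between wedge's own z axis and vertical below 0.1 rad and height (world z) of wedge below 0.006 m); the robot touches nothing.
It fails at once if the wedge was lifted or tipped (height (world z) of wedge above 0.015 m or angle between wedge's own z axis and vertical above 0.3 rad).
It fails at once if the slab was lifted, jacked up far out of level or shoved more than 25 mm (distance of slab from where it was at the start of the episode above 0.025 m or height (world z) of press_spot above 0.06 m).
It fails at once if the scale was shifted more than 25 mm (distance of scale from where it was at the start of the episode above 0.025 m).
It fails at once if a bystander was moved more than 15 mm (distance of any of gear, dish, jar from where it was at the start of the episode above 0.015 m).
It also fails if it takes over 67 s, if anything falls off the work surface, if the arm or the gripper's body presses on something with over 40 N, if the wrist force passes 120 N, or if a joint passes its speed limit or range.

ROBOT

A 6-joint arm with a two-finger parallel gripper is mounted at the origin on a cart in front of the work surface, level with it; the furniture and walls round the work are solid. World frame = base frame: x ahead of the robot, y to its left, z up, the work surface at z = 0. Lengths are in m, angles in rad, forces in N, time in s.
With the tool pointing down it reaches from about 0.25 to 0.775 m from the base axis. Payload 4 kg.
Tool frame: the origin (TCP) lies on the centre line of the jaws, within the pads' length; the fingertips stand 8 mm ahead of it and the grasp point (between the pads) lies 11 mm behind it; z points along the fingers, y is the direction in which the jaws open and shut (so a half turn about z gives the same grasp; the last joint's range is limited). The gripper opens to 94 mm and grips with 3 to 60 N. Pads are 16 mm wide; open, the fingers measure 119 mm over their backs; the gripper's body (75 mm by 177 mm) begins 78 mm behind the grasp point.
Start: joints at [1.194, 0.087, 1.371, -0, 1.684, -0.103], TCP at [0.149, 0.53, 0.214] pointing down, gripper open.
Joint ranges: [-3.1, 3.1], [-0.76, 2.03], [0.27, 2.55], [-1.08, 4.22], [0.17, 2.65], [-2.57, 2.57]. Speed limits (rad/s): [2.79, 2.79, 3.14, 3.14, 3.14, 3.14].

INTERFACE

Orientations are given as [roll, pitch, yaw] about the fixed x, y, z axes, in that order (R = Rz(yaw) Ry(pitch) Rx(roll)).
In Python, from bench import robot gives the robot as it stands.
- The arm moves only by the shell command python3 -m crank 'ROWS' [OPENING]. ROWS is JSON, a list of rows, each a list of 4 numbers: the shift along the tool's x, y, z scaled (see below), then the turn about the tool's z scaled (see below). A call has exactly 10 rows; each row shifts and turns the commanded pose from where the row before left it, along the tool's axes as they then stand; what a row does not reach is not made up. The controller multiplies each number of a shift by 0.2 m and each number of a turn by pi/2 rad. A row lasts 1/8 s, in which the tool goes at most 62.5 mm and 10.7 degrees, less where a joint would pass 70% of its speed; a pose out of reach is approached as far as the arm can. A call with a number of a shift or a turn outside -1 to 1 is refused whole. A call with a gripper value outside its range is refused whole. OPENING is the gripper command: -1 is fully open, 1 is shut, values between are in proportion, set as the call begins (- or left out, the last holds). The fingers move at their own pace and stop on an object; the grip force is fixed at half the most. Time passes only in rows, so rows that do not move let the fingers close, or fill a call up. It gives the time, the measured TCP pose, the force and the opening at its end, in the units of the state.
- robot.get_obs(): the state, without advancing time (a new reading comes with each control period).
- robot.snapshot(name): name is "scene" or "top" or "wrist"; returns (picture, depth): 480x640x3 uint8, red, green, blue; 480x640 float32, m along the optical axis (not along the pixel's ray), 0 where there is no reading.
- robot.camera_params(name): a dict with "fx", "fy", "cx", "cy" (pixels), "distortion" ([k1, k2, p1, p2, k3] as OpenCV has them; the pictures are not rectified), "world_from_camera" (4x4, takes a point from camera to world coordinates). Camera axes: x right, y down, z forward; pixel columns grow to the right and rows downward; lengths in m; the calibration is good to about 2 mm. A picture is of the moment at which its call begins: read the wrist's pose just before it. camera_params takes no time and is no camera call; for the wrist camera it gives the pose at the moment of the call.
- robot.close_job(): hands the job in, once; it reports no verdict.
The state is a dict: "time": time; "joint_positions": joint angles; "qvel": joint speeds; "joint_torque": joint torques, N m; "tool_pos": TCP position; "ee_rot": TCP orientation; "wrist_force": force on the tool from outside, world axes, zero at the start; "wrist_torque": the same for the moment, N m; "width": finger opening in m.
Only numpy, scipy, OpenCV 4.12 (cv2) and the standard library are available. Lean on these libraries where they do the work, as an engineer would, in place of code of your own. Each camera call takes 0.05 s, during which the arm holds its last target.

## Working session

There is one attempt and no reset: what is moved stays moved. The work goes in short steps, Python scripts to look and compute and a shell command to move; the robot and the scene stay as the last step left them, time stands still between calls to the robot, and variables do not carry over. Pictures are saved under pics/ and viewed, and the job is handed in when it is done.

```bash
mkdir -p pics; ls; python3 - <<'E'
from bench import robot
import cv2,numpy as np
o=robot.get_obs();print({k:np.round(v,3) for k,v in o.items()})
for n in ["scene","top"]:
    p,d=robot.snapshot(n);cv2.imwrite(f"pics/{n}0.png",p[:,:,::-1]);np.save(f"pics/{n}0.npy",d)
    c=robot.camera_params(n);print(n,c)
E
```

```text
pics
{'time': np.float64(0.0), 'joint_positions': array([ 1.194,  0.088,  1.372, -0.   ,  1.684, -0.103]), 'qvel': array([ 0.   , -0.001, -0.001,  0.   , -0.001,  0.001]), 'joint_torque': array([ 0.0000e+00, -3.4017e+01, -3.0243e+01,  7.2000e-02,  3.3000e-02,
       -0.0000e+00]), 'tool_pos': array([0.149, 0.529, 0.212]), 'ee_rot': array([-3.139, -0.   ,  2.868]), 'wrist_force': array([0.134, 0.086, 1.176]), 'wrist_torque': array([-0.   ,  0.061,  0.022]), 'width': np.float64(0.094)}
scene {'fx': 503.40703279049035, 'fy': 503.40703279049035, 'cx': 315.4956966913862, 'cy': 239.01322260500433, 'distortion': array([-0.14112871,  0.        ,  0.        ,  0.        ,  0.        ]), 'world_from_camera': array([[-0.86676574, -0.32917443,  0.37464831,  0.2454494 ],
       [-0.49833096,  0.60115784, -0.62472034,  0.59498372],
       [-0.01958081, -0.72818504, -0.68510083,  0.65155243],
       [ 0.        ,  0.        ,  0.        ,  1.        ]])}
top {'fx': 567.4283034512778, 'fy': 567.4283034512778, 'cx': 320.3961572322822, 'cy': 236.8511694012567, 'distortion': array([-0.13960308,  0.        ,  0.        ,  0.        ,  0.        ]), 'world_from_camera': array([[-0.00930161, -0.99397455,  0.10921575,  0.42899983],
       [-0.99985642,  0.00769799, -0.01509547,  0.07572369],
       [ 0.01416377, -0.10934049, -0.99390344,  0.94229329],
       [ 0.        ,  0.        ,  0.        ,  1.        ]])}
```

View pics/scene0.png

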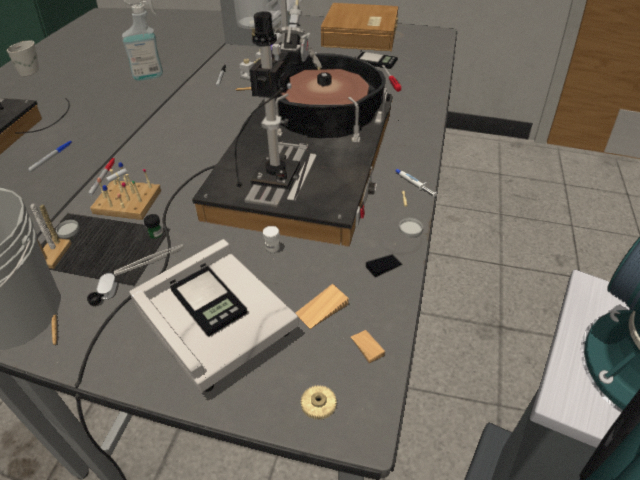

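View pics/top0.png

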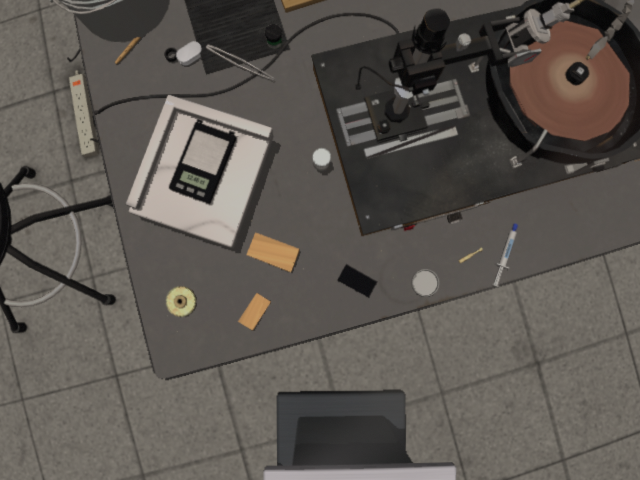

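The top view shows the slab with its rims along the left and top edges. The unrimmed corner is at about (233,245).

The wedge candidates are:
- wooden (273,252), large
- wooden (254,311), small
- black (357,281)

The large wooden one at (273,252) fits, because it isn't black and is the larger of the two wooden ones. I'll confirm it in an enlarged crop.

```bash
cat > h.py <<'E'
from bench import robot
import cv2,numpy as np
def ray(c,px):
    K=np.array([[c['fx'],0,c['cx']],[0,c['fy'],c['cy']],[0,0,1]])
    u=cv2.undistortPoints(np.array(px,float).reshape(-1,1,2),K,c['distortion']).reshape(-1,2)
    T=c['world_from_camera'];d=np.c_[u,np.ones(len(u))]@T[:3,:3].T
    return T[:3,3],d
def onplane(c,px,z):
    o,d=ray(c,px);z=np.broadcast_to(z,len(d));return o+d*((z-o[2])/d[:,2])[:,None]
def proj(c,P):
    T=np.linalg.inv(c['world_from_camera']);K=np.array([[c['fx'],0,c['cx']],[0,c['fy'],c['cy']],[0,0,1]])
    return cv2.projectPoints(np.array(P,float).reshape(-1,1,3),cv2.Rodrigues(T[:3,:3])[0],T[:3,3],K,c['distortion'])[0].reshape(-1,2)
E
python3 - <<'E'
import cv2,numpy as np
a=cv2.imread("pics/top0.png");b=cv2.imread("pics/scene0.png")
x=cv2.resize(a[80:340,110:390],None,fx=2.1,fy=2.1,interpolation=3);cv2.imwrite("pics/ct.png",x)
x=cv2.resize(b[220:420,120:420],None,fx=2.6,fy=2.6,interpolation=3);cv2.imwrite("pics/cs.png",x)
for n,i in(("top",a),("scene",b)):
    h=cv2.cvtColor(i,cv2.COLOR_BGR2HSV)
    m=cv2.inRange(h,(8,80,90),(22,255,255))
    for c in cv2.findContours(m,0,2)[0]:
        if cv2.contourArea(c)>150:
            r=cv2.minAreaRect(c);print(n,cv2.contourArea(c),np.round(cv2.boxPoints(r),1).tolist())
E
```

```text
top 572.5 [[237.1999969482422, 321.20001220703125], [256.29998779296875, 291.79998779296875], [271.1000061035156, 301.29998779296875], [252.0, 330.79998779296875]]
top 1143.5 [[245.39999389648438, 255.3000030517578], [254.3000030517578, 231.5], [299.6000061035156, 248.5], [290.70001220703125, 272.20001220703125]]
top 9579.5 [[493.5, 74.0999984741211], [577.9000244140625, 5.300000190734863], [651.4000244140625, 95.5999984741211], [567.0, 164.39999389648438]]
scene 805.5 [[301.0, 386.0], [336.0, 386.0], [336.0, 418.0], [301.0, 418.0]]
scene 556.5 [[350.1000061035156, 336.70001220703125], [366.0, 325.1000061035156], [386.20001220703125, 353.0], [370.20001220703125, 364.5]]
scene 1133.0 [[294.1000061035156, 311.3999938964844], [335.0, 280.70001220703125], [350.5, 301.3999938964844], [309.6000061035156, 332.1000061035156]]
scene 428.5 [[39.79999923706055, 205.10000610351562], [66.4000015258789, 203.1999969482422], [70.80000305175781, 265.70001220703125], [44.20000076293945, 267.5]]
scene 2117.0 [[192.39999389648438, 220.0], [195.0, 203.8000030517578], [351.5, 229.60000610351562], [348.8999938964844, 245.8000030517578]]
scene 1797.5 [[89.19999694824219, 213.1999969482422], [94.80000305175781, 168.60000610351562], [160.1999969482422, 176.8000030517578], [154.60000610351562, 221.3000030517578]]
scene 2319.0 [[282.0, 104.0], [282.0, 67.0], [368.0, 67.0], [368.0, 104.0]]
scene 3122.0 [[319.79998779296875, 47.099998474121094], [322.20001220703125, 1.5], [397.70001220703125, 5.300000190734863], [395.3999938964844, 51.0]]
scene 9482.5 [[545.9000244140625, 142.6999969482422], [591.0999755859375, -13.800000190734863], [668.5999755859375, 8.600000381469727], [623.4000244140625, 165.10000610351562]]
```

View pics/ct.png

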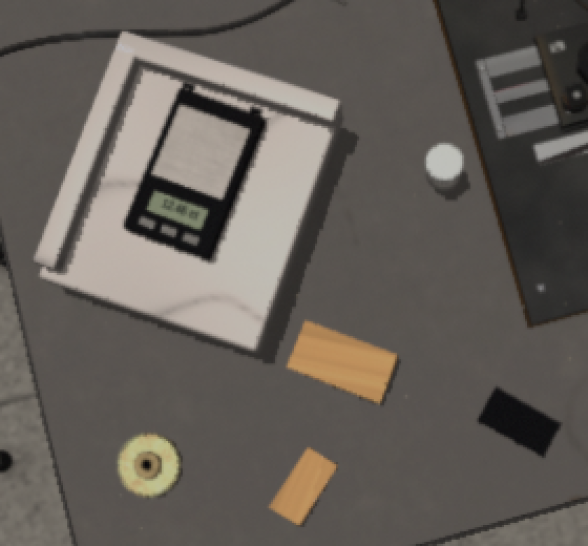

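View pics/cs.png

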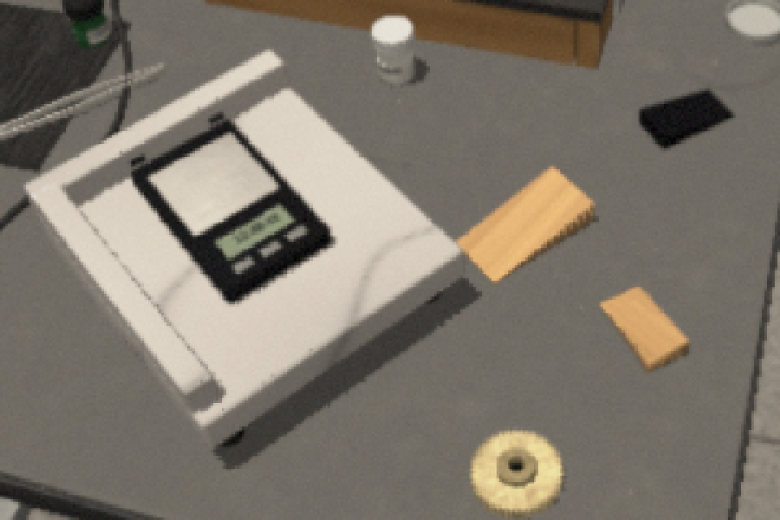

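The crop confirms it: the large wooden wedge lies at about (273,252) in the top view, thin end towards the slab corner. Next I'll measure the edges.

```bash
python3 - <<'E'
import cv2,numpy as np
a=cv2.imread("pics/top0.png")
x=cv2.resize(a[195:285,205:305],None,fx=8,fy=6.6,interpolation=cv2.INTER_NEAREST)[:600]
x=cv2.resize(a[200:275,220:304],None,fx=8,fy=8,interpolation=cv2.INTER_NEAREST);cv2.imwrite("pics/z1.png",x)
b=cv2.imread("pics/scene0.png")
x=cv2.resize(b[275:350,280:360],None,fx=8,fy=8,interpolation=cv2.INTER_NEAREST);cv2.imwrite("pics/z2.png",x)
E
```

```text
(no output)
```

View pics/z1.png

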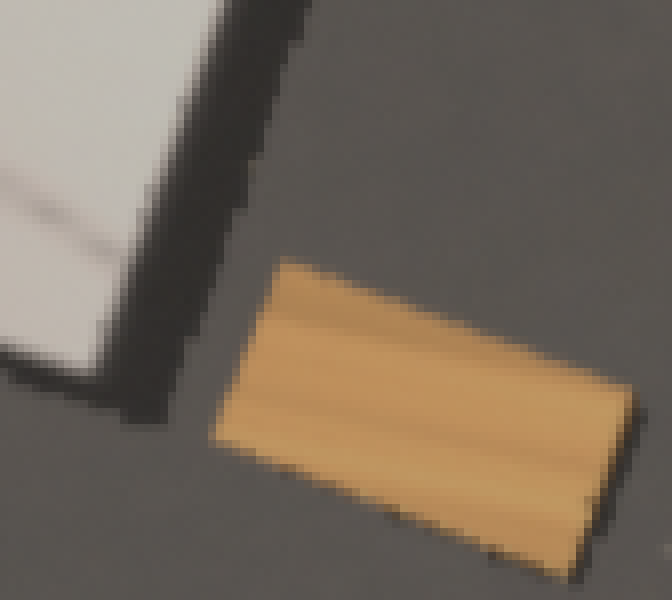

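View pics/z2.png

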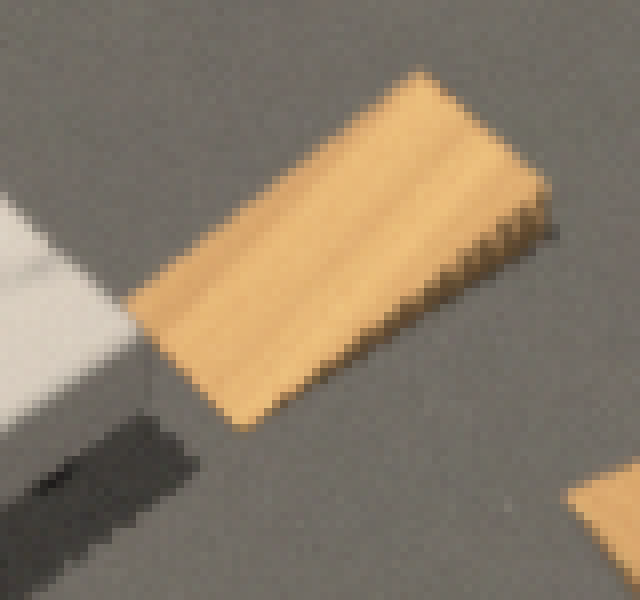

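```bash
cat > m.py <<'E'
from h import *
def edges(a,c):
    g=cv2.cvtColor(a,cv2.COLOR_BGR2GRAY).astype(float)
    # -y edge: rows 150..238, transition along columns; -x edge: columns 140..225, along rows
    py=[];px=[]
    for r in range(160,240,2):
        col=np.interp(r,[140,247],[270,232.5]);xs=np.arange(int(col)-7,int(col)+7)
        d=-np.diff(g[r,xs]);i=d.argmax()
        if d[i]>25:
            w=d[max(i-1,0):i+2];py.append((xs[i]+.5+(w*np.arange(-1,len(w)-1)).sum()/w.sum(),r))
    for cc in range(150,228,2):
        row=np.interp(cc,[130,232.5],[212,247]);ys=np.arange(int(row)-7,int(row)+8)
        d=-np.diff(g[ys,cc]);i=d.argmax()
        if d[i]>25:
            w=d[max(i-1,0):i+2];px.append((cc,ys[i]+.5+(w*np.arange(-1,len(w)-1)).sum()/w.sum()))
    out=[]
    for p in(py,px):
        P=onplane(c,p,.05)[:,:2].astype(np.float32)
        l=cv2.fitLine(P,cv2.DIST_HUBER,0,.001,.001).ravel()
        n=np.array([-l[1],l[0]]);print(len(P),"resid",np.std((P-l[2:])@n).round(4),l)
        out.append(l)
    return out
E
python3 - <<'E'
from m import *
a=cv2.imread("pics/top0.png");c=robot.camera_params("top");s=robot.camera_params("scene")
(ey,ex)=edges(a,c)
A=np.array([ey[:2],-ex[:2]]).T;t=np.linalg.solve(A,ex[2:]-ey[2:]);cor=ey[2:]+ey[:2]*t[0]
dx=ey[:2]*np.sign(ey[0]);dy=ex[:2]*np.sign(ex[1])
print("corner",cor,"x yaw",np.arctan2(dx[1],dx[0]),"y yaw-90",np.arctan2(dy[1],dy[0])-np.pi/2)
print("press",cor+.018*dx+.018*dy)
w=np.array([[280,260],[215,440],[632,388],[570,580]])/8+[219.5,199.5]
T=onplane(c,w,[.002,.002,.018,.018]);print("wedge top",T.round(4).tolist())
w=np.array([[130,300],[245,430],[422,70],[548,182]])/8+[279.5,274.5]
S=onplane(s,w,[.002,.002,.018,.018]);print("wedge scene",S.round(4).tolist())
# slab corner in scene zoom (148,335)
print("corner scene",onplane(s,[[148/8+279.5,335/8+274.5]],.05))
for W in(T,S):
    d=W[:2].mean(0)-W[2:].mean(0);print("yaw",np.arctan2(d[1],d[0]),"len",np.linalg.norm(d[:2]),"mid",W.mean(0), "w",np.linalg.norm(W[0]-W[1]),np.linalg.norm(W[2]-W[3]))
E
```

```text
40 resid 0.0003 [ 0.94487447 -0.32743278  0.5989771   0.17369583]
39 resid 0.0003 [0.3270788  0.9449971  0.5399192  0.28256568]
corner [0.51259804 0.20362927] x yaw -0.3335853 y yaw-90 -0.3332107
press [0.5354932  0.21474542]
wedge top [[0.5413, 0.1714, 0.002], [0.5038, 0.1848, 0.002], [0.5125, 0.0977, 0.018], [0.4734, 0.1105, 0.018]]
wedge scene [[0.5421, 0.1695, 0.002], [0.5049, 0.1864, 0.002], [0.5131, 0.0978, 0.018], [0.4759, 0.1123, 0.018]]
corner scene [[0.51281832 0.20641981 0.05      ]]
yaw 1.190339796833196 len 0.07971212310903446 mid [0.50773987 0.14108016 0.01      ] w 0.039893341266182436 0.04118626446821713
yaw 1.1926121327534323 len 0.07844915797139523 mid [0.50899123 0.14150179 0.01      ] w 0.04088554512122166 0.03996490747177358
```

```bash
python3 - <<'E'
from h import *
c=robot.camera_params("top");d=np.load("pics/top0.npy")
for n,p in dict(jar=(321,158),gear=(181,302),dish=(426,282),mach=(380,215),machcorner=(362,228),cyl=(430,30),slabtop=(225,225),table=(330,260),small=(254,311),black=(357,281)).items():
    o,r=ray(c,[p]);print(n,(o+r[0]*d[p[1],p[0]]).round(3))
E
python3 -m crank '[[0,0,0,0.1068],[0,0,0,0.1068],[0,0,0,0.1068],[0,0,0,0.1068],[0,0,0,0.1068],[0,0,0,0.1068],[0,0,0,0.1068],[0,0,0,0.1068],[0,0,0,0.1068],[0,0,0,0.1068]]' 0.8
```

```text
jar [0.657 0.06  0.042]
gear [0.425 0.292 0.008]
dish [ 0.455 -0.114 -0.001]
mach [ 0.559 -0.032  0.063]
machcorner [ 0.539 -0.003  0.064]
cyl [ 0.711 -0.052  0.382]
slabtop [0.547 0.214 0.048]
table [ 0.494  0.046 -0.003]
small [0.41  0.171 0.008]
black [0.458 0.002 0.006]
time: 1.35
tool_pos: [0.1486, 0.5292, 0.2128]
ee_rot: [3.142, 0.001, 1.185]
wrist_force: [0.8, 0.2, 0.6]
width: 0.0096
```

```bash
python3 -m crank '[[-0.072,0.12,0,0],[-0.072,0.12,0,0],[-0.072,0.12,0,0],[-0.072,0.12,0,0],[-0.072,0.12,0,0],[-0.072,0.12,0,0],[-0.072,0.12,0,0],[-0.072,0.12,0,0],[-0.072,0.12,0,0],[-0.072,0.12,0,0]]'
python3 -m crank '[[-0.072,0.12,0,0],[-0.072,0.12,0,0],[-0.072,0.12,0,0],[-0.072,0.12,0,0],[-0.072,0.12,0,0],[-0.072,0.12,0,0],[-0.072,0.12,0,0],[-0.072,0.12,0,0],[-0.072,0.12,0,0],[-0.072,0.12,0,0]]'
```

```text
time: 2.6
tool_pos: [0.3183, 0.3057, 0.213]
ee_rot: [-3.141, 0.001, 1.19]
wrist_force: [-0.2, 0.3, -0.2]
width: 0.0095
time: 3.85
tool_pos: [0.4876, 0.083, 0.2129]
ee_rot: [-3.141, 0.0, 1.19]
wrist_force: [-0.3, 0.5, -0.6]
width: 0.0096
```

```bash
python3 -m crank '[[-0.025,-0.0125,0.1,0],[0,0,0.1,0],[0,0,0.1,0],[0,0,0.1,0],[0,0,0.1,0],[0,0,0.1,0],[0,0,0.1,0],[0,0,0.1,0],[0,0,0.1,0],[0,0,0.06,0]]'
python3 - <<'E'
from h import *
for n in["top","wrist","scene"]:
    p,d=robot.snapshot(n);cv2.imwrite(f"pics/{n}1.png",p[:,:,::-1])
a=cv2.imread("pics/top1.png");cv2.imwrite("pics/t1z.png",cv2.resize(a[180:320,200:380],None,fx=4,fy=4,interpolation=3))
E
```

```text
time: 5.1
tool_pos: [0.4822, 0.0801, 0.0199]
ee_rot: [-3.139, 0.001, 1.19]
wrist_force: [-0.7, -0.7, -1.0]
width: 0.0098
```

View pics/scene1.png

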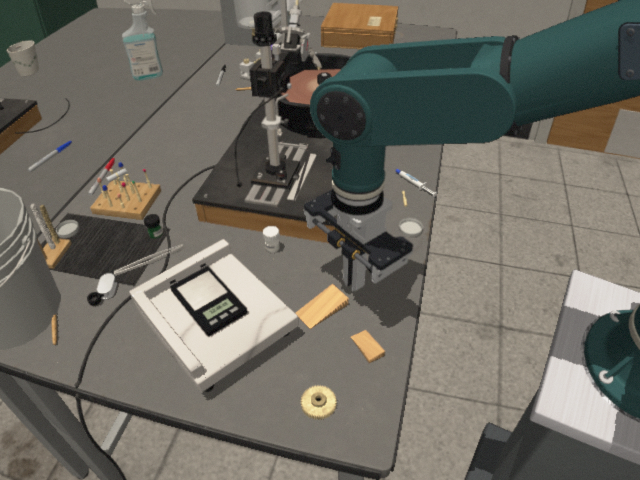

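View pics/wrist1.png

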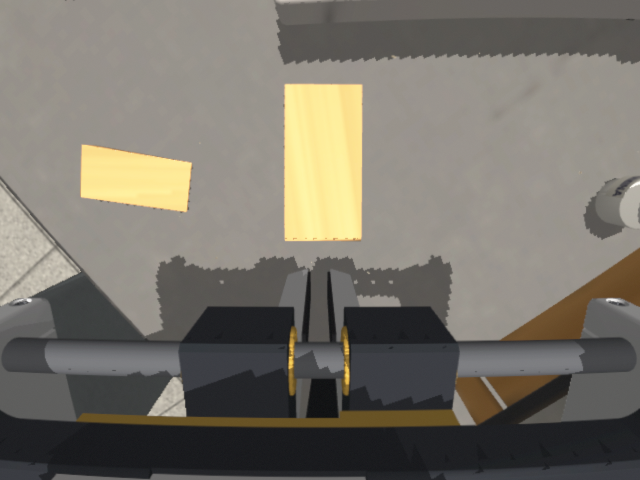

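The wrist view shows the wedge square and centred ahead of the closed fingers: wedge back at about (323,240), fingers at about col 318. I'll lower to 5 mm tip height and approach.

```bash
python3 -m crank '[[0,0,0.035,0],[0.03,0,0,0],[0.03,0,0,0],[0.03,0,0,0],[0.03,0,0,0],[0.03,0,0,0],[0.03,0,0,0],[0.03,0,0,0],[0.03,0,0,0],[0,0,0,0]]'
python3 - <<'E'
from h import *
p,d=robot.snapshot("wrist");cv2.imwrite("pics/wrist2.png",p[:,:,::-1])
p,d=robot.snapshot("scene");cv2.imwrite("pics/sc2.png",cv2.resize(p[220:420,220:420,::-1],None,fx=3,fy=3,interpolation=3))
E
```

```text
time: 6.5
tool_pos: [0.5012, 0.1254, 0.0144]
ee_rot: [-3.141, -0.001, 1.191]
wrist_force: [0.7, 0.1, -0.2]
width: 0.0092
```

View pics/wrist2.png

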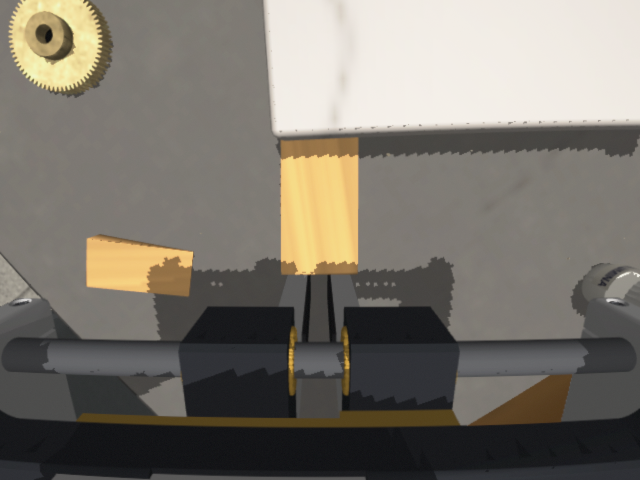

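View pics/sc2.png

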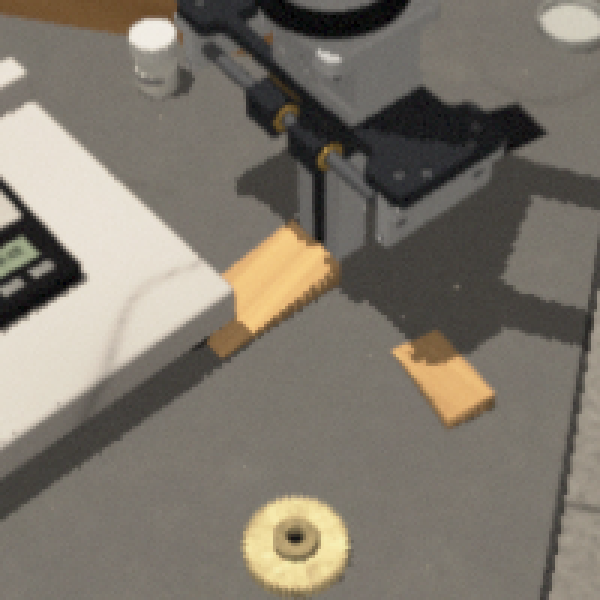

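The wedge is square to the fingers and its thin end has entered under the slab edge (wrist image, about (318,138)). The foot centre is about 48 mm ahead of the wedge origin. I'll push slowly and watch the force.

```bash
python3 -m crank '[[0.005,0,0,0],[0.005,0,0,0],[0.005,0,0,0],[0.005,0,0,0],[0.005,0,0,0],[0.005,0,0,0],[0.005,0,0,0],[0.005,0,0,0],[0.005,0,0,0],[0,0,0,0]]'
python3 -m crank '[[0.005,0,0,0],[0.005,0,0,0],[0.005,0,0,0],[0.005,0,0,0],[0,0,0,0],[0,0,0,0],[0,0,0,0],[0,0,0,0],[0,0,0,0],[0,0,0,0]]'
```

```text
time: 7.85
tool_pos: [0.5045, 0.1332, 0.0146]
ee_rot: [3.141, -0.0, 1.19]
wrist_force: [0.9, -0.4, 0.0]
width: 0.0096
time: 9.1
tool_pos: [0.5058, 0.1368, 0.0144]
ee_rot: [-3.142, -0.0, 1.19]
wrist_force: [0.2, -0.0, 0.3]
width: 0.0092
```

```bash
python3 -m crank '[[0.005,0,0,0],[0.005,0,0,0],[0.005,0,0,0],[0.005,0,0,0],[0,0,0,0],[0,0,0,0],[0,0,0,0],[0,0,0,0],[0,0,0,0],[0,0,0,0]]'
python3 -m crank '[[0.005,0,0,0],[0.005,0,0,0],[0.005,0,0,0],[0,0,0,0],[0,0,0,0],[0,0,0,0],[0,0,0,0],[0,0,0,0],[0,0,0,0],[0,0,0,0]]'
```

```text
time: 10.35
tool_pos: [0.5073, 0.1403, 0.0145]
ee_rot: [-3.142, 0.0, 1.19]
wrist_force: [-1.2, -2.7, 0.4]
width: 0.0094
time: 11.6
tool_pos: [0.5077, 0.1413, 0.0145]
ee_rot: [-3.141, 0.004, 1.19]
wrist_force: [-2.9, -7.8, 3.1]
width: 0.0094
```

```bash
python3 -m crank '[[0.005,0,0,0],[0.005,0,0,0],[0,0,0,0],[0,0,0,0],[0,0,0,0],[0,0,0,0],[0,0,0,0],[0,0,0,0],[0,0,0,0],[0,0,0,0]]'
python3 - <<'E'
from h import *
p,d=robot.snapshot("wrist");cv2.imwrite("pics/wrist3.png",p[:,:,::-1])
p,d=robot.snapshot("scene");cv2.imwrite("pics/sc3.png",cv2.resize(p[220:420,220:420,::-1],None,fx=3,fy=3,interpolation=3))
E
```

```text
time: 12.85
tool_pos: [0.5079, 0.1417, 0.0145]
ee_rot: [-3.141, 0.008, 1.19]
wrist_force: [-5.1, -11.6, 5.9]
width: 0.0092
```

View pics/wrist3.png

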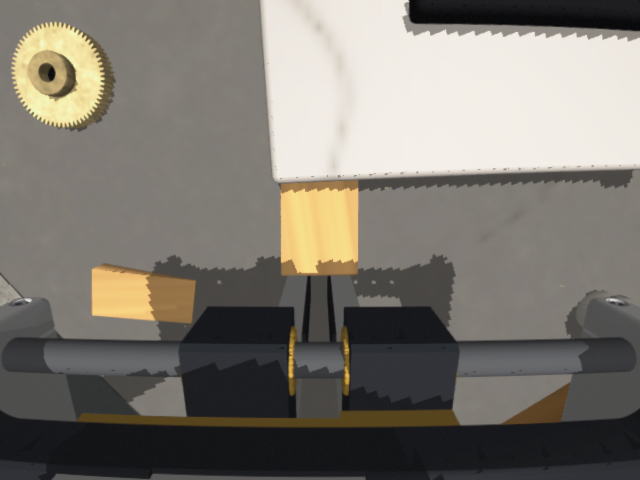

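View pics/sc3.png

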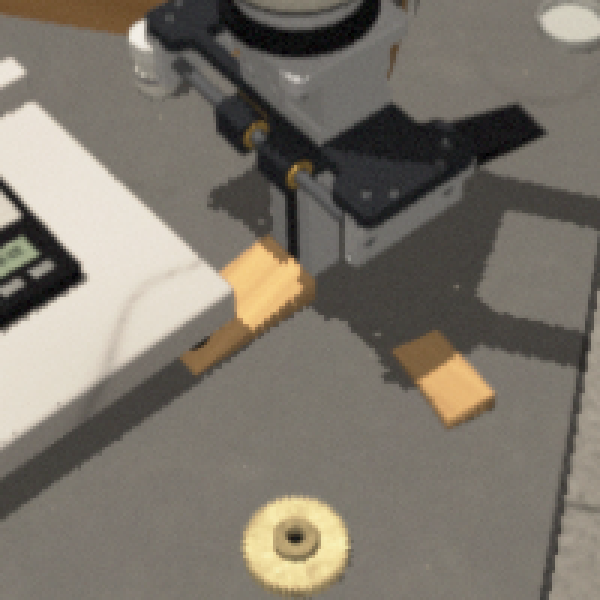

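```bash
python3 -m crank '[[-0.05,0,0,0],[-0.05,0,0,0],[-0.05,0,0,0],[-0.05,0,0,0],[-0.05,0,0,0],[0,0,-0.1,0],[0,0,-0.1,0],[0,0,-0.1,0],[0,0,-0.1,0],[0,0,-0.1,0]]' 1
python3 - <<'E'
from m import *
p,d=robot.snapshot("wrist");cv2.imwrite("pics/wrist4.png",p[:,:,::-1])
p,d=robot.snapshot("scene");cv2.imwrite("pics/sc4.png",cv2.resize(p[220:420,220:420,::-1],None,fx=3,fy=3,interpolation=3))
p,d=robot.snapshot("top");cv2.imwrite("pics/top4.png",cv2.resize(p[120:320,120:360,::-1],None,fx=3,fy=3,interpolation=3));cv2.imwrite("pics/top4r.png",p[:,:,::-1])
E
```

```text
time: 14.2
tool_pos: [0.4905, 0.0984, 0.1151]
ee_rot: [3.142, -0.0, 1.19]
wrist_force: [0.8, -0.7, -0.6]
width: 0.0006
```

View pics/sc4.png

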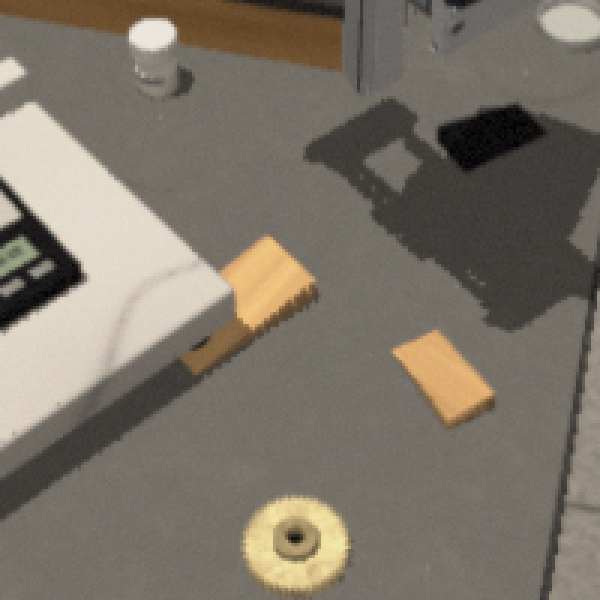

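View pics/top4.png

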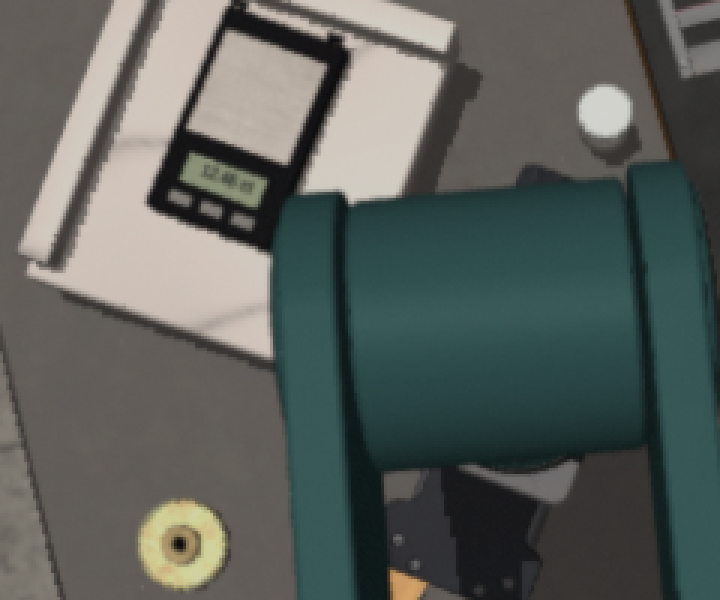

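The slab corner is at the same pixels as before, and the wedge stayed in place beneath it. Now the press test.

```bash
python3 -m crank '[[0.062,0,0,0],[0.062,0,0,0],[0.062,0,0,0],[0.062,0,0,0],[0.062,0,0,0],[0.062,0,0,0],[0.062,0,0,0],[0.062,0,0,0],[0.062,-0.006,0,0],[0.062,0,0,0]]'
python3 -m crank '[[0,0,0.03,0],[0,0,0.03,0],[0,0,0.03,0],[0,0,0.03,0],[0,0,0.03,0],[0,0,0.03,0],[0,0,0.03,0],[0,0,0.03,0],[0,0,0.01,0],[0,0,0,0]]'
```

```text
time: 15.6
tool_pos: [0.5358, 0.2151, 0.1145]
ee_rot: [-3.142, -0.0, 1.19]
wrist_force: [0.4, 0.2, 0.7]
width: 0.0006
time: 16.85
tool_pos: [0.5355, 0.2143, 0.0643]
ee_rot: [-3.141, 0.0, 1.19]
wrist_force: [-0.0, -0.6, -0.1]
width: 0.0008
```

```bash
python3 -m crank '[[0,0,0.005,0],[0,0,0.005,0],[0,0,0.005,0],[0,0,0.005,0],[0,0,0.005,0],[0,0,0.005,0],[0,0,0,0],[0,0,0,0],[0,0,0,0],[0,0,0,0]]'
python3 -m crank '[[0,0,0.005,0],[0,0,0.005,0],[0,0,0,0],[0,0,0,0],[0,0,0,0],[0,0,0,0],[0,0,0,0],[0,0,0,0],[0,0,0,0],[0,0,0,0]]'
```

```text
time: 18.1
tool_pos: [0.5356, 0.2143, 0.0585]
ee_rot: [3.142, -0.0, 1.19]
wrist_force: [0.1, -0.4, -0.0]
width: 0.0004
time: 19.35
tool_pos: [0.5357, 0.2143, 0.0582]
ee_rot: [3.141, -0.001, 1.19]
wrist_force: [-2.7, -1.0, 6.5]
width: 0.0005
```

```bash
python3 -m crank '[[0,0,0.005,0],[0,0,0.005,0],[0,0,0,0],[0,0,0,0],[0,0,0,0],[0,0,0,0],[0,0,0,0],[0,0,0,0],[0,0,0,0],[0,0,0,0]]'
```

```text
time: 20.6
tool_pos: [0.5357, 0.2143, 0.0581]
ee_rot: [3.14, -0.001, 1.19]
wrist_force: [-6.4, -2.0, 13.3]
width: 0.0006
```

The corner holds at 13 N (tip height about 50.1 mm, sank only about 0.1 mm between 6.5 and 13 N). I'll release and check.

```bash
python3 -m crank '[[0,0,-0.01,0],[0,0,-0.02,0],[0,0,-0.05,0],[0,0,-0.1,0],[0,0,-0.15,0],[0,0,-0.15,0],[0,0,-0.15,0],[0,0,-0.15,0],[0,0,-0.1,0],[0,0,0,0]]'
python3 -m crank '[[-0.2,0.15,0,0],[-0.2,0.15,0,0],[-0.2,0.15,0,0],[-0.2,0.15,0,0],[-0.2,0.15,0,0],[-0.2,0.15,0,0],[-0.2,0.15,0,0],[0,0,0,0],[0,0,0,0],[0,0,0,0]]'
python3 - <<'E'
from m import *
p,d=robot.snapshot("scene");cv2.imwrite("pics/sc5.png",cv2.resize(p[200:420,120:420,::-1],None,fx=2.6,fy=2.6,interpolation=3))
p,d=robot.snapshot("top");cv2.imwrite("pics/top5.png",p[:,:,::-1])
c=robot.camera_params("top")
edges(p[:,:,::-1].copy(),c)
E
```

```text
time: 21.85
tool_pos: [0.5367, 0.2145, 0.2329]
ee_rot: [3.138, -0.003, 1.19]
wrist_force: [-0.9, 0.5, 0.2]
width: 0.0006
time: 23.1
tool_pos: [0.6263, -0.1222, 0.2302]
ee_rot: [-3.141, -0.0, 1.192]
wrist_force: [0.3, 0.1, 0.6]
width: 0.0008
40 resid 0.0002 [ 0.94486403 -0.3274629   0.58890516  0.17718613]
39 resid 0.0002 [0.32525387 0.94562674 0.5308627  0.25667295]
```

View pics/sc5.png

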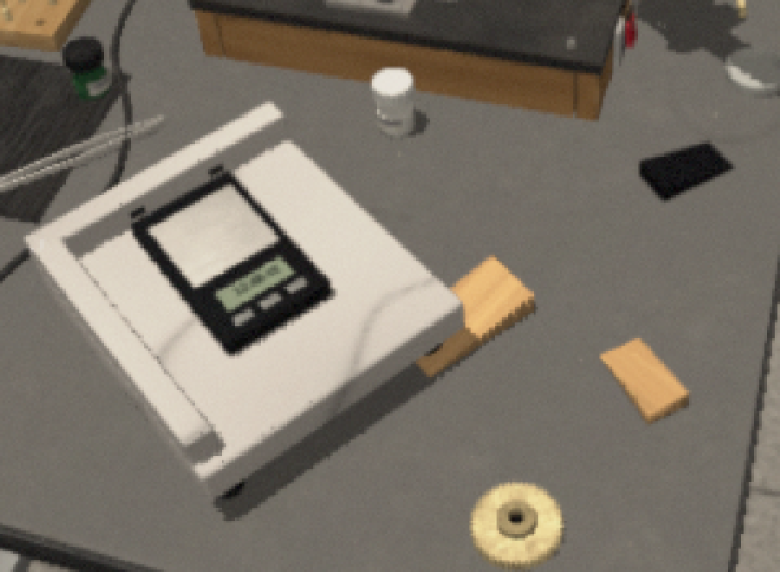

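View pics/top5.png

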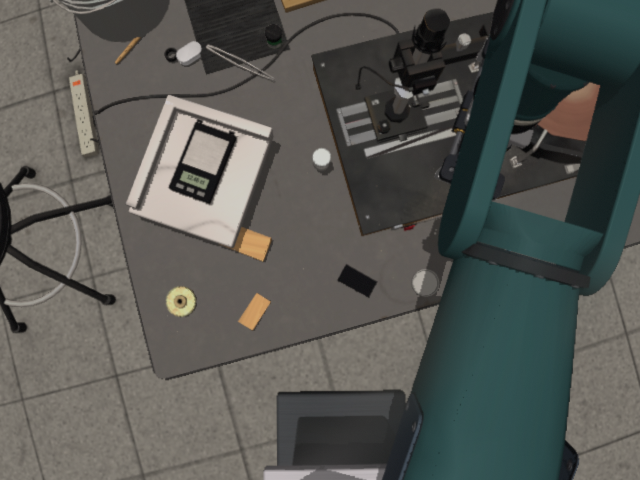

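```bash
python3 - <<'E'
from h import *
for f in("top0","top5"):
    a=cv2.imread(f"pics/{f}.png");h=cv2.cvtColor(a,cv2.COLOR_BGR2HSV)
    for n,(x,y) in dict(gear=(181,302),jar=(321,158),scale=(203,162)).items():
        w=a[y-45:y+45,x-45:x+45];
        t=cv2.imread("pics/top0.png")[y-25:y+25,x-25:x+25];r=cv2.minMaxLoc(cv2.matchTemplate(w,t,cv2.TM_CCOEFF_NORMED));print(f,n,r[3],round(r[1],3))
print(robot.get_obs()["wrist_force"].round(2));robot.close_job()
E
```

```text
top0 gear (20, 20) 1.0
top0 jar (20, 20) 1.0
top0 scale (20, 20) 1.0
top5 gear (20, 20) 1.0
top5 jar (20, 20) 1.0
top5 scale (20, 20) 1.0
[-0.48 -0.08 -0.58]
the job is handed in; nothing more can be done
```

I pushed the large wooden wedge, thin end first, under the slab's short foot until it was snug, and it held the press test. The job was handed in at about 23 s; no verdict was reported.

- **Wedge:** Resistance rose to about 13 N, with the foot centre about 30 mm from the wedge's origin and within about 2 mm of its midline. After I backed off and pressed, the wedge was at the same pixels.
- **Press test:** With the closed fingertips on the spot above the foot, force reached 6.5 N and then 13.3 N. The top stayed at about 50 mm and sank about 0.1 mm between those two readings (at most 0.4 mm from before contact).
- **Surroundings:** In the last top view the slab's edges match the first ones. The scale, gear and jar show 0 px shift. I didn't measure the dish, which was partly hidden by the arm, but nothing came near it near the table.
- **Not checked directly:** I couldn't measure the load the wedge carries now that the robot is clear. I infer it from the push force and the stiff press.
- **Slip on my part:** The last retreat went towards the microscope stand because I took the wrong sign for the sideways move. The measured wrist force stayed near zero and nothing was touched.

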